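Open the grommet-peg tub in the brass holder

TASK

Lift the green peg tub with the black cap out of the bin and set it fully down into the square well of the brass holder, which stops it from turning. Then unscrew its tight cap anticlockwise (seen from above), stopping once the threads let go at about a quarter turn, lift the cap straight off and finish still holding it level about 3 cm above the tub's open neck, with the tub left down in the holder. Leave the blue tub, the white grommet strip, the awl and the orange racquet where they are.

Things in the scene. Friction and masses are not known exactly. Their poses are not given: they have to be found in the camera images.
- tube_mid (a point): Centre of the green tub's body (loose, about 0.3 kg): square prism 50 x 50 mm, 70 high (lowest 5 mm 45 x 45). On its axis, 35 mm above the underside; z up, x, y square to the sides. Neck 30 mm wide rises to 96 mm above the underside, two white keys on it to 102. 108 mm high with cap. Starts upright in a bin compartment. May be carried by the body or by the closed cap (about 1 mm play).
- cap_mid (a point): Centre of the loose round black cap, 48 mm wide, 30 high, 30 g; z up its axis, x along the white line on top. Screwed on, it is 58 mm above tube_mid, leaving an 8 mm gap from its lower rim to the flat top of the body. Lugs hold it down until turned about 60 degrees anticlockwise, then it lifts straight off (24 mm to come clear). It does not rise as it turns.
- thread (a joint): Turn of the cap's seal in the neck, rad: 0 tight (start), growing anticlockwise seen from above; follows the cap with up to 0.1 rad of play. Stiff (0.35 N m) all the way and stays where left, so regripping is possible. Cap is free to lift from 1.15 to 2.2; hard stop at 2.4; a quarter turn is 1.57. Keeps its value when the cap is off.
- well_floor (a point): Centre of the floor of the square well in the fixed brass holder; z up, x, y square to its walls. Well 55 x 55 mm, 26 deep, walls 7 thick; floor 8 mm and walls' top 34 mm above the bench; base 100 x 100. A brass knob on its +x wall reaches 69 mm from the centre, 34 mm high. The tub fits in all four quarter turns; seated, tube_mid is 35 mm above this point.
- bin: Fixed grey bin, 150 (x) x 280 (y) x 40 mm high, 5 mm walls and floor, with one partition across the middle making two compartments side by side along y. Origin: centre of the underside. The tubs stand on its floor, 5 mm above the bench, one in each compartment.
- blue_mid (a point): Centre of the body of the blue tub with a white cap, of the same shape and size as the green one (35 mm above its underside, z up); stays in the bin's other compartment.
- grommets: White plastic grommet strip, 14 x 220 (y) x 15 mm with its pegs, lying on the bench; origin: centre of the underside.
- awl: Ball-end awl with wooden handle, 28 mm thick, about 165 mm long, lying along its x on the bench; origin under the handle, 40 mm from the centre of the length.
- racquet: Orange racquet head without strings, lying flat: oval 350 (x) x 270 (y) x 22 mm, with throat and a short black shaft to -x, 320 mm from the origin. Origin: centre of the oval, on the bench.

How it is judged:
By the outcome, as a careful person would: the job done as asked, in the order asked, and still so for the second after the job is handed in, while the arm keeps its last pose, push and grip.
It also fails if it takes over 56 s, if anything falls off the work surface, if the arm or the gripper's body presses on something with over 40 N, if the wrist force passes 120 N, or if a joint passes its speed limit or range.

ROBOT

A 6-joint arm with a two-finger parallel gripper is mounted at the origin on the work surface. World frame = base frame: x ahead of the robot, y to its left, z up, the work surface at z = 0. Lengths are in mm, angles in rad, forces in N, time in s.
With the tool pointing down it reaches from about 350 to 775 mm from the base axis. Payload 7.3 kg.
Tool frame: the origin (TCP) lies midway between the tips of the shut fingers; the grasp point (between the pads) lies 19 mm behind it (bot.tcp_to_grasp is the distance from the TCP to the grasp point, in mm); z points along the fingers, y is the line along which they close (so a half turn about z gives the same grasp; the last joint's range is limited). The gripper opens to 92 mm and grips with 3 to 60 N. Pads are 19 mm wide; open, the fingers measure 130 mm over their backs; the gripper's body (75 mm by 190 mm) begins 47 mm behind the grasp point.
Start: joints at [-0.146, 0.342, 1.524, -0, 1.275, -0.146], TCP at [525.019, 0.019, 226.741] pointing down, gripper open.
Joint ranges: [-2.53, 2.53], [-0.77, 2.02], [0.04, 2.7], [-1, 4.14], [0.28, 2.66], [-3.11, 3.11]. Speed limits (rad/s): [2.57, 2.57, 3.14, 3.14, 3.14, 3.14].

INTERFACE

Orientations are given as [roll, pitch, yaw] about the fixed x, y, z axes, in that order (R = Rz(yaw) Ry(pitch) Rx(roll)).
In Python, from plant import bot, viewer gives the robot as it stands. The module is installed in compiled form; this text tells all that it offers.
- The arm moves only by the shell command python3 -m handwheel 'ROWS'. ROWS is text: rows parted by semicolons, each of 7 numbers parted by spaces: the shift along the tool's x, y, z scaled (see below), then the turn, a rotation vector about the tool's x, y, z scaled (see below), then the opening, from -1 (shut) to 1 (fully open), so that 0 is half open. In form: tx ty tz rx ry rz gripper; .... A call has 1 to 8 rows; each row is the pose to reach, as a shift and turn from the pose commanded when the call began, along the tool's axes at that moment, turning the shorter way round; what a row does not reach only later rows make up. The controller multiplies each number of a shift by 10 cm and each number of a turn by pi rad. A row lasts 1/12 s, in which the tool goes at most 41.7 mm and 7.16 degrees, less where a joint would pass 70% of its speed; a pose out of reach is approached as far as the arm can. A call with a number of a shift or a turn outside -1 to 1 is refused whole. A call with a gripper value outside its range is refused whole. The fingers move at their own pace and stop on an object; the grip force is fixed at half the most. Time passes only in rows, so rows that repeat a pose let the fingers close. It gives the time, the measured TCP pose, the force, the opening and the grip force at its end, in the units of the state.
- bot.get_obs(): the state, without advancing time (a new reading comes with each control period).
- viewer.capture(name): name is "scene" or "side" or "wrist"; returns a dict with "frame" (420x560x3 uint8, red, green, blue), "fov_y" (degrees; the focal length in pixels is half the picture's height over the tangent of half this angle, whatever the lens; pixels are square), "cx", "cy" (the principal point, pixels), "T" (4x4, takes a point from camera to world coordinates). Camera axes: x right, y down, z forward; pixel columns grow to the right and rows downward; lengths in mm; the calibration is good to about 2 mm. The wrist camera is an equidistant fisheye: a pixel r from the principal point sees the ray r / f radians off the axis. A picture is of the moment at which its call begins. There is no depth.
- bot.close_job(): hands the job in; it is judged then, once.
Trained networks look in a picture, given as the dict that the camera call returned (one of the last four; its "shot" number tells which), for a name from the list of things; names that differ only in an ending like _2 or _b are one class to them, and where a whole thing is asked for, a point or a joint stands for the part that bears it (a point fixed in the world has none). Each returns a list of dicts, best first, with "score" (0 to 1); they miss things now and then, are a little off and sometimes report something else, mostly with a low value. They report only what shows in the picture. A call takes as long as a camera call.
- viewer.recognise(target, picture): "centre" ([column, row] in pixels, amid what is visible of it).
- viewer.cut_out(target, picture): "pixels" (420x560 bool, what is visible of it) and "centre" ([column, row] in pixels, amid what is visible of it).
The state is a dict: "time": time; "joint_positions": joint angles; "dq": joint speeds; "tau": joint torques, N m; "tool_pos": TCP position; "tcp_rot": TCP orientation; "contact_force": force on the tool from outside, world axes, zero at the start; "moment": the same for the moment, N m; "grip_width": finger opening in mm; "finger_force": force on a finger pad.
Only numpy, scipy, OpenCV 4.12 (cv2) and the standard library are available. Lean on these libraries where they do the work, as an engineer would, in place of code of your own. Each camera call takes 0.05 s, during which the arm holds its last target. There are 200 camera calls.

## Working session

There is one attempt and no reset: what is moved stays moved. The work goes in short steps, Python scripts to look and compute and a shell command to move; the robot and the scene stay as the last step left them, time stands still between calls to the robot, and variables do not carry over. Pictures are saved under pics/ and viewed, at most 10 in all, crops included, and the job is handed in when it is done.

```bash
mkdir -p pics; cat > h.py <<'E'
import numpy as np, cv2
from plant import bot, viewer
from scipy.spatial.transform import Rotation as R
def ray(p,uv):
    H=p["frame"].shape[0]; f=H/2/np.tan(np.radians(p["fov_y"])/2)
    return (uv[0]-p["cx"])/f,(uv[1]-p["cy"])/f
def wray(p,uv,fish=False):
    a,b=ray(p,uv)
    if fish:
        r=np.hypot(a,b); s=np.sin(r)/r if r>0 else 1; d=np.array([a*s,b*s,np.cos(r)])
    else: d=np.array([a,b,1.])
    T=np.array(p["T"]); return T[:3,3],T[:3,:3]@d
def onplane(p,uv,z,fish=False):
    o,d=wray(p,uv,fish); return o+d*(z-o[2])/d[2]
def proj(p,X):
    T=np.array(p["T"]); c=T[:3,:3].T@(np.array(X)-T[:3,3])
    H=p["frame"].shape[0]; f=H/2/np.tan(np.radians(p["fov_y"])/2)
    return np.array([p["cx"]+f*c[0]/c[2],p["cy"]+f*c[1]/c[2]])
def save(p,n): cv2.imwrite(f"pics/{n}.png",p["frame"][:,:,::-1])
E
python3 - <<'E'
from h import *
np.set_printoptions(precision=2,suppress=True)
ims=[]
for c in ["scene","side","wrist"]:
    p=viewer.capture(c); ims.append(p["frame"]); save(p,c+"0")
    print(c,p["fov_y"],p["cx"],p["cy"]);print(np.array(p["T"]))
    for t in ["tube_mid","cap_mid","blue_mid","bin","well_floor","awl","racquet","grommets"]:
        print(t,[(np.round(d["centre"],1),round(d["score"],2)) for d in viewer.recognise(t,p)[:3]])
print(bot.get_obs())
E
```

```text
scene 49.72927447474393 267.72294184274017 203.07869794257854
[[  -0.59    0.58   -0.57 1287.78]
 [   0.81    0.4    -0.43  399.3 ]
 [  -0.02   -0.71   -0.7   928.62]
 [   0.      0.      0.      1.  ]]
tube_mid [(array([368.9, 251.5]), 0.9)]
cap_mid [(array([378. , 229.6]), 0.63)]
blue_mid [(array([425.1, 268. ]), 0.67)]
bin []
well_floor [(array([376.5, 230.2]), 0.58), (array([276.8, 189.2]), 0.55)]
awl [(array([230. , 263.7]), 0.87)]
racquet [(array([189.2, 122.3]), 0.98)]
grommets [(array([347. , 320.9]), 0.9)]
side 49.37323249355258 282.32744616988236 212.96039574712375
[[ -1.    -0.07   0.07 546.3 ]
 [ -0.1    0.65  -0.75 696.31]
 [  0.    -0.76  -0.65 797.87]
 [  0.     0.     0.     1.  ]]
tube_mid [(array([308.8, 333.6]), 0.67)]
cap_mid [(array([313.6, 310.6]), 0.8)]
blue_mid [(array([306.6, 392. ]), 0.91)]
bin [(array([304.4, 359.7]), 0.77)]
well_floor [(array([340.7, 227.4]), 0.69)]
awl [(array([218.8, 235.4]), 0.63)]
racquet [(array([386.5, 131. ]), 0.75)]
grommets [(array([204.4, 353.5]), 0.64)]
wrist 65.70646984690485 280.7209722711881 203.64405359691267
[[  1.    -0.     0.   524.83]
 [ -0.    -0.96  -0.28  77.44]
 [  0.     0.28  -0.96 385.  ]
 [  0.     0.     0.     1.  ]]
tube_mid [(array([289.8,  46.6]), 0.65)]
cap_mid [(array([304.7,  19.7]), 0.78)]
blue_mid []
bin [(array([296.3,  59.1]), 0.91)]
well_floor [(array([249.1, 314.2]), 0.63)]
awl []
racquet []
grommets [(array([456.3,  49.4]), 0.9)]
{'time': 1.35, 'joint_positions': array([-0.15,  0.34,  1.52, -0.  ,  1.28, -0.15]), 'dq': array([ 0., -0., -0., -0., -0.,  0.]), 'tau': array([ -0.  , -43.11, -24.45,   0.07,   0.05,   0.  ]), 'tool_pos': array([525.03,   0.01, 226.75]), 'tcp_rot': array([3.14, 0.  , 1.57]), 'contact_force': array([0.26, 0.46, 0.33]), 'moment': array([ 0.  , -0.01,  0.01]), 'finger_force': 0.0, 'grip_width': 91.66960548616132}
```

View pics/scene0.png

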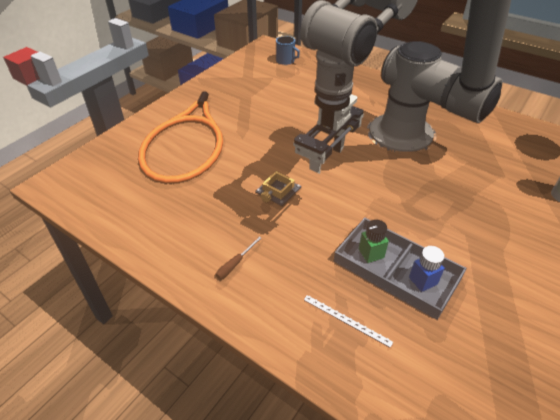

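View pics/wrist0.png

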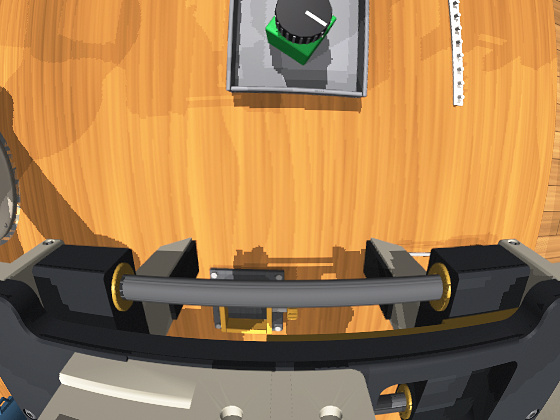

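The pictures show the green tub with its black cap in the near compartment (scene 375,240; wrist 303,25). The holder is at scene 277,188 and wrist 249,300. Next I'll fit masks to get accurate poses.

```bash
cat > m.py <<'E'
from h import *
np.set_printoptions(precision=2,suppress=True)
tiles=[]
def crop(p,c,mask,w=45,s=280):
    f=p["frame"][:,:,::-1].copy()
    f=cv2.copyMakeBorder(f,w,w,w,w,cv2.BORDER_CONSTANT); c=np.round(c).astype(int)
    t=f[c[1]:c[1]+2*w,c[0]:c[0]+2*w]; t=cv2.resize(t,(s,s),interpolation=cv2.INTER_CUBIC)
    if mask is not None:
        m=cv2.copyMakeBorder(mask.astype(np.uint8),w,w,w,w,cv2.BORDER_CONSTANT)[c[1]:c[1]+2*w,c[0]:c[0]+2*w]
        m=cv2.resize(m,(s,s),interpolation=cv2.INTER_NEAREST)
        cs,_=cv2.findContours(m,cv2.RETR_LIST,cv2.CHAIN_APPROX_NONE); cv2.drawContours(t,cs,-1,(255,0,255),1)
    return t
import pickle
D={}
rows=[]
for c in ["scene","side"]:
    p=viewer.capture(c); D[c]=p; r=[]
    for t in ["tube_mid","cap_mid","well_floor"]:
        o=viewer.cut_out(t,p)
        for d in o: print(c,t,np.round(d["centre"],1),round(d["score"],2),d["pixels"].sum())
        D[c,t]=o
        if t=="tube_mid": g=o[0]["centre"] if o else [100,100]; r.append(crop(p,g,o[0]["pixels"] if o else None))
        if t=="cap_mid": 
            r.append(crop(p,g,o[0]["pixels"] if o else None))
        if t=="well_floor": 
            g2={"scene":(277,188),"side":(340,227)}[c]
            o2=[d for d in o if np.hypot(*(np.array(d["centre"])-g2))<15]
            r.append(crop(p,g2,o2[0]["pixels"] if o2 else None,35))
    rows.append(np.hstack(r)[:, :])
m=np.vstack(rows); m=cv2.resize(m,(800,int(800*m.shape[0]/m.shape[1])));cv2.imwrite("pics/m1.png",m)
pickle.dump(D,open("D.pkl","wb"))
E
python3 m.py
```

```text
scene tube_mid [369.7 247.7] 0.8 554
scene cap_mid [378. 230.] 0.79 390
scene well_floor [279. 190.] 0.55 968
side tube_mid [309.7 333. ] 0.86 822
side cap_mid [310.3 312.2] 0.76 635
side well_floor [341.1 225.3] 0.71 1306
```

View pics/m1.png

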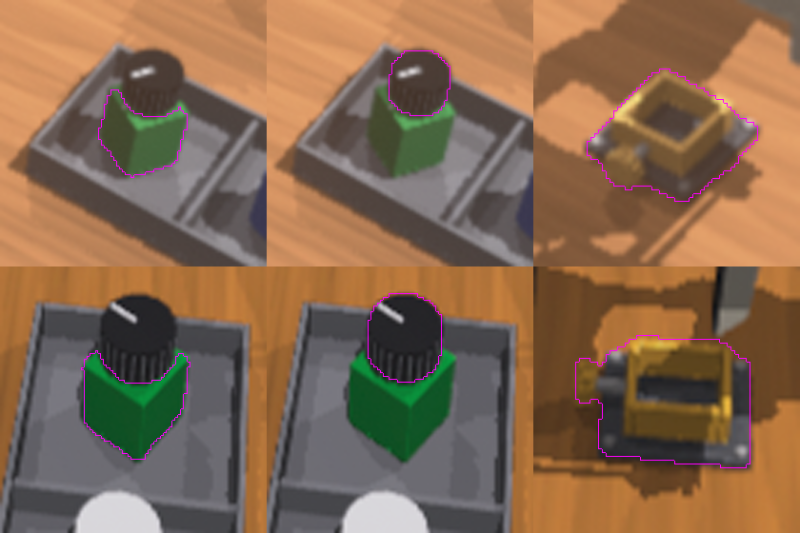

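The tub and cap masks are good. The holder masks are fair: its knob points to +x world (left in the side view) and the base is roughly aligned. Now fitting models.

```bash
cat > fit.py <<'E'
from h import *
import pickle
from scipy.optimize import differential_evolution as DE
np.set_printoptions(precision=3,suppress=True)
D=pickle.load(open("D.pkl","rb")); S=4
def fill(p,sets):
    m=np.zeros((420*S//1,560*S),np.uint8)
    for P in sets:
        q=np.array([proj(p,x) for x in P]); h=cv2.convexHull(np.round((q+.5)*S).astype(np.int32)); cv2.fillConvexPoly(m,h,1)
    return m
def box(x,y,a,sx,sy,z0,z1,ox=0,oy=0):
    c,s=np.cos(a),np.sin(a)
    return [[x+c*(ox+i*sx/2)-s*(oy+j*sy/2),y+s*(ox+i*sx/2)+c*(oy+j*sy/2),z] for i in(-1,1) for j in(-1,1) for z in(z0,z1)]
def cyl(x,y,r,z0,z1): return [[x+r*np.cos(t),y+r*np.sin(t),z] for t in np.linspace(0,6.28,32) for z in(z0,z1)]
def iou(a,b): return 1-(a&b).sum()/(a|b).sum()
up=lambda m: np.kron(m.astype(np.uint8),np.ones((S,S),np.uint8))
def pick(c,t,g): return up(min(D[c,t],key=lambda d:np.hypot(*(np.array(d["centre"])-g)))["pixels"])
# initial by plane
p=D["side"]
def run(f,x0,dx,cams):
    for cs in cams:
        r=DE(lambda v:sum(f(v,c) for c in cs),[(a-d,a+d) for a,d in zip(x0,dx)],popsize=8,maxiter=25,tol=1e-4,seed=1); print(cs,r.x,r.fun/len(cs))
    return r.x
G={"scene":(370,240),"side":(310,320)}
cm={c:pick(c,"cap_mid",G[c]) for c in G}; tm={c:pick(c,"tube_mid",G[c]) for c in G}
x0=onplane(p,D["side","cap_mid"][0]["centre"],98)[:2]; print("cap0",x0)
C=[["scene"],["side"],["scene","side"]]
cap=run(lambda v,c:iou(fill(D[c],[cyl(v[0],v[1],24,83,113)]),cm[c]),x0,[15,15],C); print("cap",cap)
def ft(v,c):
    m=fill(D[c],[box(v[0],v[1],v[2],50,50,7,75)]); k=fill(D[c],[cyl(v[0],v[1],24,83,113)])
    return iou(m&(1-k),tm[c])
tub=run(ft,[*cap,0],[10,10,.785],C[2:])
H={"scene":(277,188),"side":(341,225)}
hm={c:pick(c,"well_floor",H[c]) for c in H}
h0=onplane(p,H["side"],15)[:2]
run(lambda v,c:iou(fill(D[c],[box(v[0],v[1],v[2],100,100,0,8),box(v[0],v[1],v[2],69,69,0,34),box(v[0],v[1],v[2],30,14,20,34,54)]),hm[c]),[*h0,0],[20,20,.5],C)
print("white line:")
for c in G:
    f=D[c]["frame"]; k=(cm[c][::S,::S]>0)&(f.min(2)>120); ys,xs=np.nonzero(k)
    P=np.array([onplane(D[c],(x,y),113)[:2] for x,y in zip(xs,ys)]); m=P.mean(0); u=np.linalg.svd(P-m)[2][0]; print(m-cap,u,np.degrees(np.arctan2(*(m-cap)[::-1])),np.degrees(np.arctan2(u[1],u[0])))
E
python3 fit.py
```

```text
cap0 [545.659 165.227]
['scene'] [543.651 163.394] 0.049769585253456206
['side'] [544.8   162.478] 0.06235565819861433
['scene', 'side'] [544.247 163.346] 0.06319903912959152
cap [544.247 163.346]
['scene', 'side'] [543.587 162.106  -0.559] 0.10818266072038735
['scene'] [ 478.552 -175.869   -0.038] 0.07938815498388219
['side'] [ 480.055 -178.718   -0.028] 0.054040215974678785
['scene', 'side'] [ 479.547 -177.556   -0.003] 0.07342309183320789
white line:
[ 7.657 -6.041] [ 0.81  -0.587] -38.2719454903819 -35.91442836428375
[10.501 -7.217] [-0.805  0.593] -34.49975495833505 143.63368534997392
```

```bash
python3 -m handwheel '0.4 0.1 0 0 0 0 1; 0.8 0.19 0 0 0 0 1; 0.9 0.19 0 0 0 0 1; 0.9 0.19 0 0 0 0 1'; python3 -m handwheel '0.4 0 0.1 0 0 0 1; 0.73 0 0.3 0 0 0 1; 0.73 0 0.5 0 0 0 1; 0.73 0 0.5 0 0 0 1; 0.73 0 0.5 0 0 0 1'
cat > v.py <<'E'
from h import *
import sys
p=viewer.capture(sys.argv[1]); save(p,sys.argv[2])
E
python3 v.py wrist w1; python3 - <<'E'
from h import *
print(bot.get_obs()['tool_pos'])
E
```

```text
time: 2.08
tool_pos: [543.9, 92.7, 226.5]
tcp_rot: [-3.141, -0.001, 1.575]
contact_force: [-0.9, -1.2, -0.3]
grip_width: 91.6
finger_force: 0.0
time: 2.5
tool_pos: [543.4, 162.0, 176.2]
tcp_rot: [-3.139, 0.001, 1.571]
contact_force: [0.2, 0.3, 0.0]
grip_width: 91.6
finger_force: 0.0
[544.31300935 161.81725095 177.32432489]
```

View pics/w1.png

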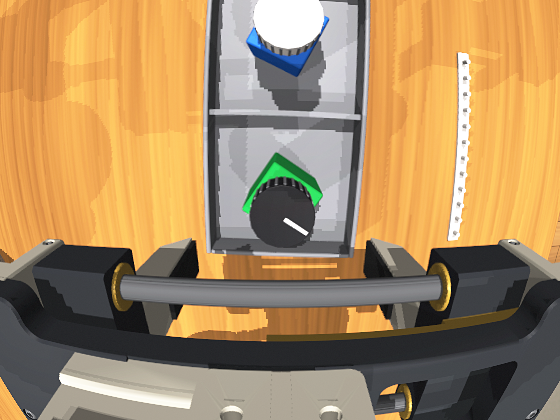

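Fingers straddle the cap, which is centred near (283,212) in the wrist view. Checking its position through the fisheye model.

```bash
python3 - <<'E'
from h import *
from scipy.optimize import minimize
p=viewer.capture("wrist"); o=viewer.cut_out("cap_mid",p)
o=[d for d in o if d["centre"][1]>150][0]; print(o["centre"],o["score"])
f=p["frame"]; ys,xs=np.nonzero(o["pixels"])
# white line direction
k=[(x,y) for x,y in zip(xs,ys) if f[y,x].min()>150]
P=np.array([onplane(p,q,113,True)[:2] for q in k]); u=np.linalg.svd(P-P.mean(0))[2][0]; print("line",len(k),P.mean(0),np.degrees(np.arctan2(u[1],u[0])))
T=np.array(p["T"]); F=210/np.tan(np.radians(p["fov_y"])/2)
def pj(X):
    c=T[:3,:3].T@(np.array(X)-T[:3,3]); r=np.hypot(c[0],c[1]); t=np.arctan2(r,c[2]); return [p["cx"]+F*t*c[0]/r,p["cy"]+F*t*c[1]/r]
m0=np.kron(o["pixels"].astype(np.uint8),np.ones((4,4),np.uint8))
def cost(v):
    q=np.array([pj([v[0]+24*np.cos(t),v[1]+24*np.sin(t),z]) for t in np.linspace(0,6.28,40) for z in (83,113)])
    m=np.zeros_like(m0); cv2.fillConvexPoly(m,cv2.convexHull(np.round((q+.5)*4).astype(np.int32)),1); return 1-(m&m0).sum()/(m|m0).sum()
r=minimize(cost,[544,163],method="Nelder-Mead",options=dict(initial_simplex=[[540,160],[548,162],[543,168]])); print(r.x,r.fun)
E
```

```text
[281.4, 211.1] 0.97
line 129 [553.70845065 157.32902843] -43.54007634993071
[543.71092382 164.23617407] 0.04162885281167017
```

```bash
python3 -m handwheel '0.01 0 0.35 0 0 0 1; 0.01 0 0.65 0 0 0 1; 0.01 0 0.85 0 0 0 1; 0.01 0 0.95 0 0 0 1; 0.01 0 0.95 0 0 0 1; 0.01 0 0.95 0 0 0 1'; python3 -m handwheel '0 0 0 0 0 0 -1; 0 0 0 0 0 0 -1; 0 0 0 0 0 0 -1; 0 0 0 0 0 0 -1;0 0 0 0 0 0 -1; 0 0 0 0 0 0 -1; 0 0 0 0 0 0 -1; 0 0 0 0 0 0 -1'
```

```text
time: 3.15
tool_pos: [544.9, 163.6, 82.9]
tcp_rot: [3.14, -0.0, 1.57]
contact_force: [-0.1, 0.5, 0.2]
grip_width: 91.7
finger_force: 0.0
time: 3.82
tool_pos: [544.0, 164.1, 81.8]
tcp_rot: [3.142, 0.0, 1.571]
contact_force: [-0.4, 0.2, 0.2]
grip_width: 46.8
finger_force: 30.0
```

```bash
python3 -m handwheel '0 0 -0.1 0 0 0 -1; 0 0 -0.3 0 0 0 -1; 0 0 -0.5 0 0 0 -1; 0 0 -0.7 0 0 0 -1; 0 0 -0.9 0 0 0 -1; 0 0 -1 0 0 0 -1; 0 0 -1 0 0 0 -1'; python3 -m handwheel '-0.2 0 0 0 0 0.039 -1; -0.4 0 0 0 0 0.078 -1; -0.6 -0.2 0 0 0 0.117 -1; -0.8 -0.4 0 0 0 0.156 -1; -1 -0.5 0 0 0 0.195 -1; -1 -0.64 0 0 0 0.234 -1; -1 -0.64 0 0 0 0.272 -1; -1 -0.64 0 0 0 0.31 -1'
python3 - <<'E'
from h import *
o=bot.get_obs(); print(o)
M=R.from_euler('xyz',o['tcp_rot']).as_matrix()
d=np.array([479.5,-177.5,o['tool_pos'][2]])-o['tool_pos']; print(M.T@d/100)
E
```

```text
time: 4.4
tool_pos: [545.1, 164.2, 184.3]
tcp_rot: [3.137, -0.001, 1.571]
contact_force: [1.2, 0.2, -3.3]
grip_width: 46.7
finger_force: 30.0
time: 5.07
tool_pos: [478.5, 63.6, 180.6]
tcp_rot: [-3.14, 0.002, 0.59]
contact_force: [-0.5, -0.6, -3.7]
grip_width: 46.9
finger_force: 30.0
{'time': 5.0667, 'joint_positions': array([-2.68336419e-02,  3.11747528e-01,  1.70601253e+00,  6.04809243e-05,
        1.12648646e+00,  9.53956632e-01]), 'dq': array([ 8.34767776e-03,  1.16714812e-02, -2.03221986e-02,  1.33548319e-03,
       -9.68636296e-04,  1.42314469e+00]), 'tau': array([-2.81809615e-01, -4.15507329e+01, -2.30515999e+01,  2.61156005e-02,
        5.14459694e-03, -1.90449513e+00]), 'tool_pos': array([478.50825945,  63.60168821, 180.61444452]), 'tcp_rot': array([-3.14001301e+00,  2.13323066e-03,  5.89981668e-01]), 'contact_force': array([-0.48940808, -0.59842969, -3.71824412]), 'moment': array([0.03646035, 0.08003804, 0.06588899]), 'finger_force': 29.99179679201916, 'grip_width': 46.923366626847034}
[-1.33311518e+00  2.00895609e+00 -3.29584483e-04]
```

```bash
python3 -m handwheel '-0.2 0.3 0 0 0 0 -1; -0.44 0.67 0 0 0 0 -1; -0.44 0.67 0 0 0 0 -1'; python3 -m handwheel '-0.2 0.3 0 0 0 0 -1; -0.44 0.67 0 0 0 0 -1;-0.44 0.67 0 0 0 0 -1';  python3 -m handwheel '-0.2 0.3 0 0 0 0 -1; -0.44 0.67 0 0 0 0 -1; -0.44 0.67 0 0 0 0 -1; -0.44 0.67 0 0 0 0 -1; -0.44 0.67 0 0 0 0 -1'
cat > two.py <<'E'
from h import *
import sys,pickle
sys.argv
a=[];D={}
for c,g in [("scene",(277,150)),("side",(341,200))]:
    p=viewer.capture(c); D[c]=p
    D[c,'t']=viewer.cut_out("tube_mid",p); D[c,'c']=viewer.cut_out("cap_mid",p)
    t=p["frame"][g[1]-70:g[1]+70,g[0]-65:g[0]+65,::-1]; a.append(cv2.resize(t,(400,431),interpolation=cv2.INTER_CUBIC))
    for k in 'tc': print(c,k,[(np.round(d["centre"]),round(d["score"],2),d["pixels"].sum()) for d in D[c,k][:2]])
cv2.imwrite(f"pics/{sys.argv[1]}.png",np.hstack(a)); pickle.dump(D,open("E.pkl","wb"))
print(bot.get_obs()['tool_pos'],bot.get_obs()['tcp_rot'])
E
python3 two.py t1
```

```text
time: 5.32
tool_pos: [481.0, -21.3, 180.6]
tcp_rot: [3.14, 0.003, 0.594]
contact_force: [0.3, -1.2, -2.8]
grip_width: 46.8
finger_force: 30.0
time: 5.57
tool_pos: [482.4, -102.0, 180.7]
tcp_rot: [3.14, 0.002, 0.593]
contact_force: [1.3, -0.7, -1.8]
grip_width: 46.6
finger_force: 30.0
time: 5.98
tool_pos: [483.1, -176.0, 180.6]
tcp_rot: [-3.139, 0.001, 0.595]
contact_force: [0.3, 0.4, -3.4]
grip_width: 47.0
finger_force: 30.0
scene t [(array([272., 158.]), 0.56, np.int64(507)), (array([183., 126.]), 0.16, np.int64(1997))]
scene c [(array([277., 137.]), 0.79, np.int64(272))]
side t [(array([344., 189.]), 0.61, np.int64(605))]
side c [(array([343., 169.]), 0.63, np.int64(239))]
[ 483.89126843 -175.42660007  181.77797749] [-3.14151059e+00 -5.42185534e-05  5.98384120e-01]
```

View pics/t1.png

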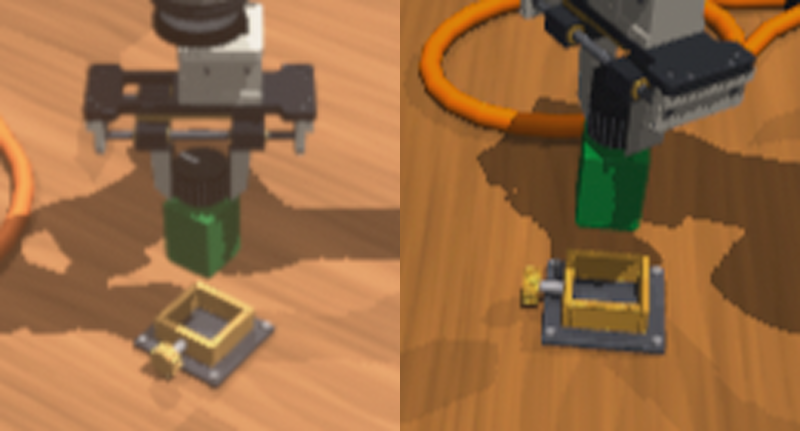

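The tub hangs over the holder and is turned only slightly. The holder is now fully visible, at scene crop (205,330) and side crop (605,300). Fitting both precisely.

```bash
cat > fit2.py <<'E'
from h import *
import pickle,re
src=open('fit.py').read().split("# initial")[0]; exec(src)
E=pickle.load(open("E.pkl","rb"))
def run(f,x0,dx,cams):
    for cs in cams:
        r=DE(lambda v:sum(f(v,c) for c in cs),[(a-d,a+d) for a,d in zip(x0,dx)],popsize=8,maxiter=30,tol=1e-4,seed=1); print(cs,r.x,r.fun/len(cs))
    return r.x
C=[["scene"],["side"],["scene","side"]]
hsv={c:cv2.cvtColor(E[c]["frame"],cv2.COLOR_RGB2HSV) for c in ("scene","side")}
gm={}
for c,(r0,lo,hi) in {"scene":(152,(250,100),(300,175)),"side":(180,(320,120),(375,210))}.items():
    h=hsv[c]; g=((h[...,0]>45)&(h[...,0]<80)&(h[...,1]>80)).astype(np.uint8)
    b=np.zeros_like(g); b[r0:hi[1],lo[0]:hi[0]]=1; gm[c]=(up(g&b),up(b)); print(c,(g&b).sum())
def ft(v,c):
    m=fill(E[c],[box(v[0],v[1],v[2],50,50,110,170),box(v[0],v[1],v[2],45,45,105,110)])
    return iou(m&gm[c][1],gm[c][0])
print("tub"); run(ft,[483.9,-175.4,0],[10,10,.5],C)
hm={}
for c,g in {"scene":(277,188),"side":(341,225)}.items():
    o=viewer.cut_out("well_floor",E[c]); o=[d for d in o if np.hypot(*(np.array(d["centre"])-g))<20]
    print(c,len(o)); hm[c]=up(o[0]["pixels"]) if o else None
C=[c for c in C if all(hm[k] is not None for k in c)]
def fh(v,c):
    m=fill(E[c],[box(v[0],v[1],v[2],100,100,0,8),box(v[0],v[1],v[2],69,69,0,34)]); k=fill(E[c],[box(479,-177,0,30,40,5,40,68)])
    k=1-k; return iou(m&k,hm[c]&k)
print("holder"); run(fh,[479.5,-177.5,0],[12,12,.3],C)
# gold walls
gold={}
for c,g in {"scene":(277,188),"side":(341,225)}.items():
    h=hsv[c]; k=fill(E[c],[box(479,-177,0,84,84,0,40)])[::S,::S]
    m=((h[...,0]>17)&(h[...,0]<32)&(h[...,1]>110)&(h[...,2]>60)).astype(np.uint8)&k
    n,l,st,_=cv2.connectedComponentsWithStats(m); m=(l==1+np.argmax(st[1:,4])).astype(np.uint8); print(c,m.sum())
    ys,xs=np.nonzero(m); hull=cv2.convexHull(np.stack([xs,ys],1).astype(np.int32)); z=np.zeros_like(m); cv2.fillConvexPoly(z,hull,1); gold[c]=up(z)
print("walls"); run(lambda v,c:iou(fill(E[c],[box(v[0],v[1],v[2],69,69,8,34)]),gold[c]),[479.5,-177.5,0],[12,12,.3],[["scene"],["side"],["scene","side"]])
E
python3 fit2.py
```

```text
scene 81
side 530
tub
['scene'] [ 473.935 -185.14     0.494] 0.7309368191721133
['side'] [ 484.777 -176.694   -0.076] 0.04011065006915626
['scene', 'side'] [ 485.382 -177.093   -0.027] 0.420522531800434
scene 1
side 1
holder
['scene'] [ 476.993 -176.812   -0.054] 0.048191830039834405
['side'] [ 479.917 -178.51    -0.032] 0.037362968922860285
['scene', 'side'] [ 479.005 -177.919   -0.012] 0.05036227803072102
scene 121
side 541
walls
['scene'] [ 467.58  -178.861    0.297] 0.3947902571041949
['side'] [ 480.34  -176.629   -0.022] 0.03824220060382422
['scene', 'side'] [ 479.877 -177.012   -0.017] 0.26079702818824985
```

```bash
sed -i 's/C=\[\["scene"\],\["side"\],/C=[["scene"],["side"],/; s/h\[...,0\]>45)&(h\[...,0\]<80)&(h\[...,1\]>80/h[...,0]>35)\&(h[...,0]<85)\&(h[...,1]>60/; s/h\[...,0\]>17)&(h\[...,0\]<32)&(h\[...,1\]>110/h[...,0]>15)\&(h[...,0]<34)\&(h[...,1]>90/' fit2.py
python3 - <<'E'
import cv2,pickle
E=pickle.load(open("E.pkl","rb")); h=cv2.cvtColor(E["scene"]["frame"],cv2.COLOR_RGB2HSV)
print(h[160:166:3,266:284:4]); print(h[186:200:3,265:275:3])
E
python3 fit2.py
```

```text
[[[ 24 112  96]
  [ 38  99  72]
  [ 37 103  72]
  [ 39 102  75]
  [ 51 110 104]]

 [[ 17 127 135]
  [ 37 103  72]
  [ 38 106  72]
  [ 39 101  76]
  [ 51 109 105]]]
[[[ 16 138 120]
  [ 17 139 163]
  [ 21 126 206]
  [ 12  45 124]]

 [[ 16 138 116]
  [ 16 141 116]
  [ 17 123 133]
  [ 21 128 223]]

 [[ 22 124 229]
  [ 17  73 196]
  [  9  20 178]
  [ 16 138 118]]

 [[ 19 134 215]
  [ 19 129 232]
  [ 13  75 109]
  [ 15 124 111]]

 [[ 16 137 121]
  [ 17 135 172]
  [ 16  86 148]
  [  2  28 117]]]
scene 303
side 544
tub
['scene'] [ 473.997 -178.44     0.158] 0.11960132890365449
['side'] [ 485.623 -176.119   -0.01 ] 0.026822946016003657
['scene', 'side'] [ 483.467 -176.333   -0.126] 0.14430172282759668
scene 1
side 1
holder
['scene'] [ 476.993 -176.812   -0.054] 0.048191830039834405
['side'] [ 479.917 -178.51    -0.032] 0.037362968922860285
['scene', 'side'] [ 479.005 -177.919   -0.012] 0.05036227803072102
scene 475
side 598
walls
['scene'] [ 475.632 -177.341   -0.021] 0.14016248015687738
['side'] [ 480.048 -176.71    -0.03 ] 0.05823999999999996
['scene', 'side'] [ 479.732 -177.297   -0.021] 0.10687470125057902
```

```bash
python3 -m handwheel '-0.048 -0.015 0.2 0 0 0 -1; -0.048 -0.015 0.4 0 0 0 -1; -0.048 -0.015 0.6 0 0 0 -1; -0.048 -0.015 0.63 0 0 0 -1; -0.048 -0.015 0.63 0 0 0 -1; -0.048 -0.015 0.63 0 0 0 -1'; python3 two.py t2
```

```text
time: 6.98
tool_pos: [479.5, -178.1, 119.5]
tcp_rot: [3.141, -0.0, 0.597]
contact_force: [0.4, -0.5, -3.1]
grip_width: 46.5
finger_force: 30.0
scene t [(array([273., 176.]), 0.66, np.int64(466))]
scene c [(array([278., 152.]), 0.78, np.int64(265))]
side t [(array([345., 205.]), 0.9, np.int64(518))]
side c [(array([343., 190.]), 0.59, np.int64(196)), (array([218., 233.]), 0.55, np.int64(354))]
[ 479.34850217 -178.04388241  119.50015582] [ 3.14027860e+00 -6.51588042e-04  5.97027090e-01]
```

View pics/t2.png

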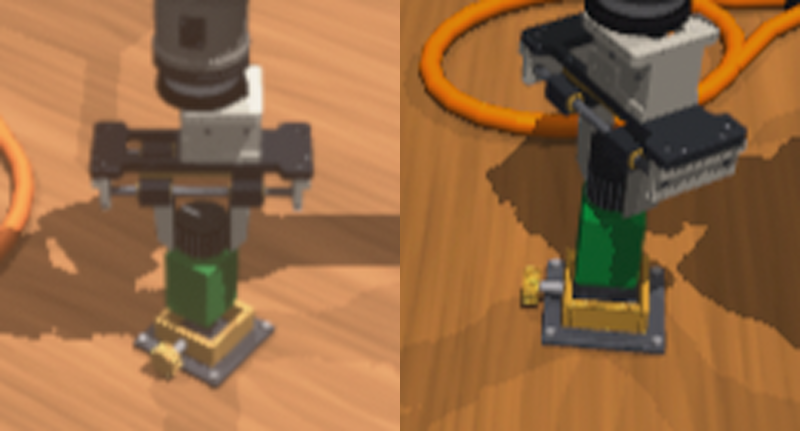

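The tub is centred on the well in both views (side crop: tub bottom 577–641, well 568–648). Lowering slowly.

```bash
python3 -m handwheel '0 0 0.05 0 0 0 -1; 0 0 0.1 0 0 0 -1; 0 0 0.13 0 0 0 -1; 0 0 0.16 0 0 0 -1; 0 0 0.19 0 0 0 -1; 0 0 0.19 0 0 0 -1'
```

```text
time: 7.78
tool_pos: [478.3, -177.6, 98.7]
tcp_rot: [-3.14, 0.001, 0.597]
contact_force: [-0.0, 1.0, -2.9]
grip_width: 47.0
finger_force: 30.0
```

```bash
python3 -m handwheel '0 0 0.03 0 0 0 -1; 0 0 0.06 0 0 0 -1; 0 0 0.09 0 0 0 -1; 0 0 0.11 0 0 0 -1; 0 0 0.13 0 0 0 -1; 0 0 0.145 0 0 0 -1; 0 0 0.145 0 0 0 -1'
```

```text
time: 8.37
tool_pos: [479.2, -178.0, 85.2]
tcp_rot: [3.141, -0.0, 0.597]
contact_force: [-1.0, -0.4, -0.1]
grip_width: 46.5
finger_force: 30.0
```

```bash
python3 -m handwheel '0 0 0.01 0 0 0 -1; 0 0 0.01 0 0 0 -1; 0 0 0.01 0 0 0 -1'; python3 two.py t3
```

```text
time: 8.62
tool_pos: [479.4, -178.1, 84.8]
tcp_rot: [3.14, -0.001, 0.597]
contact_force: [-0.0, 0.6, 3.0]
grip_width: 47.0
finger_force: 30.0
scene t [(array([276., 180.]), 0.58, np.int64(340)), (array([225., 265.]), 0.55, np.int64(310))]
scene c [(array([278., 162.]), 0.69, np.int64(229))]
side t [(array([344., 217.]), 0.63, np.int64(393)), (array([217., 237.]), 0.32, np.int64(369))]
side c [(array([343., 204.]), 0.69, np.int64(199))]
[ 479.39900905 -178.07826158   84.75368046] [ 3.14046697e+00 -6.40337759e-04  5.96868654e-01]
```

View pics/t3.png

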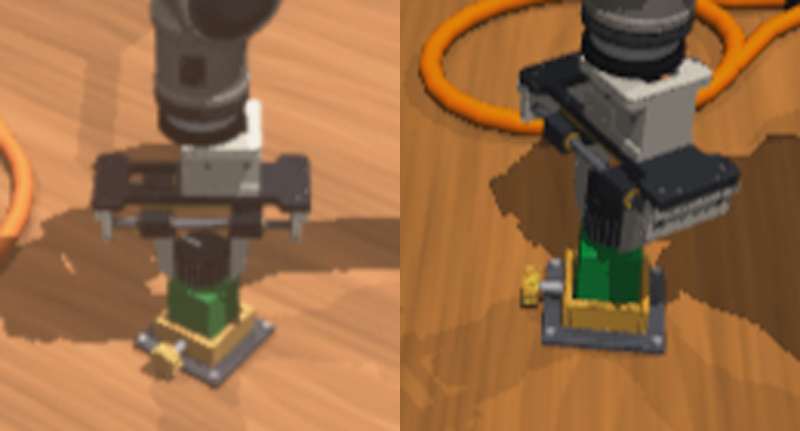

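The tub is seated: the force changed sign at the expected height. Unscrewing now, with tool z down so anticlockwise is negative rz.

```bash
python3 -m handwheel '0 0 0 0 0 -0.036 -1; 0 0 0 0 0 -0.072 -1; 0 0 0 0 0 -0.108 -1; 0 0 0 0 0 -0.144 -1; 0 0 0 0 0 -0.18 -1; 0 0 0 0 0 -0.216 -1; 0 0 0 0 0 -0.252 -1; 0 0 0 0 0 -0.278 -1'; python3 two.py t4; python3 -c "
from h import *
print(bot.get_obs()['moment'])"
```

```text
time: 9.58
tool_pos: [478.7, -177.0, 84.7]
tcp_rot: [-3.141, -0.002, 1.475]
contact_force: [-1.9, 4.1, 9.3]
grip_width: 46.8
finger_force: 30.0
scene t []
scene c [(array([280., 166.]), 0.62, np.int64(119))]
side t [(array([342., 216.]), 0.79, np.int64(414))]
side c [(array([347., 200.]), 0.69, np.int64(363))]
[ 478.74037746 -177.11136742   84.73202541] [-3.14117507e+00 -1.16102807e-03  1.46976238e+00]
[ 0.613892    0.46696941 -0.14844681]
```

View pics/t4.png

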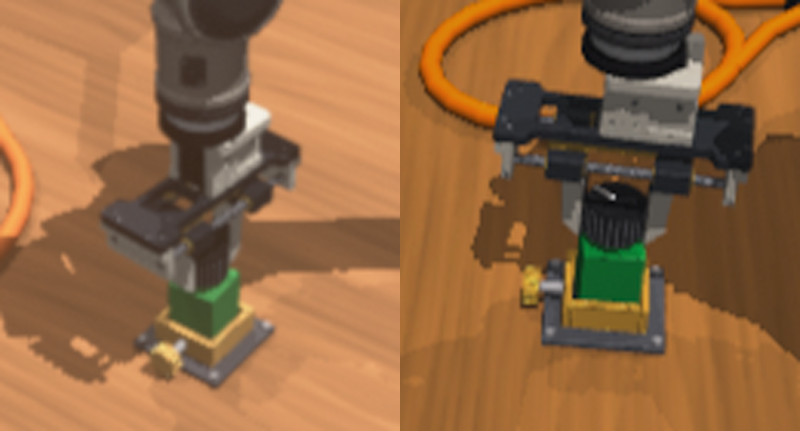

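The cap's line is now at about −40°, so the cap followed the gripper without slipping, and the tub is still seated. Second half of the turn, easing off the downward push.

```bash
python3 -m handwheel '0 0 -0.005 0 0 -0.036 -1; 0 0 -0.005 0 0 -0.072 -1; 0 0 -0.005 0 0 -0.108 -1; 0 0 -0.005 0 0 -0.144 -1; 0 0 -0.005 0 0 -0.18 -1; 0 0 -0.005 0 0 -0.216 -1; 0 0 -0.005 0 0 -0.252 -1; 0 0 -0.005 0 0 -0.278 -1'; python3 - <<'E'
from h import *
p=viewer.capture("side"); save(p,"s5"); o=viewer.cut_out("cap_mid",p)[0]; print(o["centre"])
k=[(x,y) for y,x in zip(*np.nonzero(o["pixels"])) if p["frame"][y,x].min()>110]
P=np.array([onplane(p,q,116)[:2] for q in k])
if len(k)>3: u=np.linalg.svd(P-P.mean(0))[2][0]; print(len(k),P.mean(0),np.degrees(np.arctan2(u[1],u[0])))
print(bot.get_obs()['moment'],bot.get_obs()['tcp_rot'])
E
```

```text
time: 10.55
tool_pos: [478.3, -176.8, 84.8]
tcp_rot: [3.141, -0.003, 2.348]
contact_force: [-3.6, 4.7, 7.0]
grip_width: 46.7
finger_force: 30.0
[309.4, 349.5]
2703 [554.96837532 258.43193323] 68.90799465444996
[ 0.5200293   0.38872972 -0.24679208] [ 3.14128831e+00 -1.99430858e-03  2.34583575e+00]
```

```bash
python3 -m handwheel '0 0 -0.02 0 0 0 -1; 0 0 -0.05 0 0 0 -1; 0 0 -0.08 0 0 0 -1; 0 0 -0.12 0 0 0 -1; 0 0 -0.12 0 0 0 -1'; python3 two.py t5
```

```text
time: 11.07
tool_pos: [479.5, -178.3, 97.6]
tcp_rot: [3.141, 0.002, 2.344]
contact_force: [-0.3, -0.2, -0.3]
grip_width: 46.5
finger_force: 30.0
scene t [(array([275., 182.]), 0.79, np.int64(326))]
scene c []
side t [(array([345., 212.]), 0.86, np.int64(488))]
side c [(array([349., 197.]), 0.74, np.int64(168))]
[ 479.07270863 -178.10622422   96.91420589] [-3.14152953e+00  5.20128186e-04  2.34361277e+00]
```

View pics/t5.png

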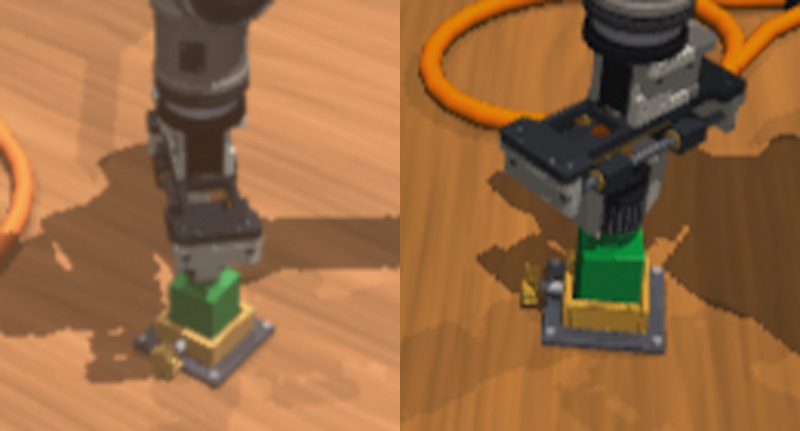

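The cap is rising freely (0.3 N, its own weight) and the tub is still in the well. Lifting the remaining distance.

```bash
python3 -m handwheel '0 0 -0.06 0 0 0 -1; 0 0 -0.14 0 0 0 -1; 0 0 -0.22 0 0 0 -1; 0 0 -0.3 0 0 0 -1; 0 0 -0.36 0 0 0 -1; 0 0 -0.36 0 0 0 -1; 0 0 -0.36 0 0 0 -1; 0 0 -0.36 0 0 0 -1'; python3 two.py t6
```

```text
time: 12.03
tool_pos: [478.9, -177.8, 132.6]
tcp_rot: [-3.142, -0.0, 2.344]
contact_force: [0.6, -0.6, -1.2]
grip_width: 46.7
finger_force: 30.0
scene t []
scene c []
side t [(array([345., 210.]), 0.62, np.int64(662))]
side c [(array([350., 186.]), 0.62, np.int64(207))]
[ 478.88280527 -177.80569599  132.43514827] [-3.14146541e+00 -5.37597639e-04  2.34364531e+00]
```

View pics/t6.png

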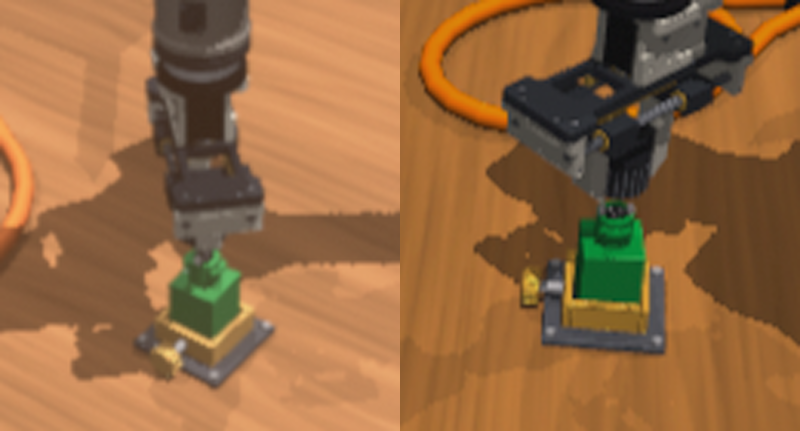

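The open neck is visible at side crop (617,212), the cap is held level above it, and the tub is down in the well. Handing in.

```bash
python3 -c "
from plant import bot
print(bot.close_job())"
```

```text
the job is handed in; nothing more can be done
None
```

The job is handed in, with no verdict shown: the green tub is seated in the brass holder, and its cap was unscrewed about a quarter turn (gripper turned 100° to allow for play), lifted off and is held level about 3 cm above the open neck.

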